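# Set the micromotor's speed by counting clicks, then start it

## Robot

A 6-joint arm with a two-finger parallel gripper is mounted at the origin on the work surface. World frame = base frame: x ahead of the robot, y to its left, z up, the work surface at z = 0. Lengths are in m, angles in rad, forces in N, time in s.
With the tool pointing down it reaches from about 0.35 to 0.925 m from the base axis. Payload 6.4 kg.
Tool frame: the origin (TCP) lies at the very end of the fingers, on their centre line; the grasp point (between the pads) lies 19 mm behind it (hold_point_z is the distance from the TCP to the grasp point, in m); z points along the fingers, y is the line along which they close (so a half turn about z gives the same grasp; the last joint's range is limited). The gripper opens to 94 mm and grips with 3 to 60 N. Pads are 16 mm wide; open, the fingers measure 119 mm over their backs; the gripper's body (75 mm by 177 mm) begins 78 mm behind the grasp point.
Start: joints at [1.155, 0.245, 1.558, -0, 1.339, -0.174], TCP at [0.156, 0.631, 0.205] pointing down, gripper open.
Joint ranges: [-3.13, 3.13], [-1.02, 2.26], [0.13, 2.54], [-0.95, 4.09], [0.21, 2.88], [-2.74, 2.74]. Speed limits (rad/s): [2.57, 2.57, 3.14, 3.14, 3.14, 3.14].

## Interface

Orientations are given as a unit quaternion [w, x, y, z].
In Python, from rig import move_to, move_linear, movej, set_gripper, dwell, ik, state, grab_frame, camera_info, PlanningError, close_job, hold_point_z gives the robot as it stands. The module is installed in compiled form; this text tells all that it offers. Calls block until the motion is done:
- move_to(position, orientation): joint-space move of the TCP to a pose.
- move_linear(position, orientation=None, rate=0.15): straight line of the TCP; orientation=None keeps the orientation; rate is the mean speed in m/s.
- movej(angles): joint-space move.
- set_gripper(opening, force=None): finger opening in m; force is the grip in N (None keeps the last); returns when the fingers have stopped.
- dwell(seconds).
- ik(position, orientation): joint angles nearest the present ones, or None.
- state(): the state.
- grab_frame(name): name is "side" or "top"; returns the picture (400x640x3 uint8, red, green, blue); there is no depth.
- camera_info(name): a dict with "camera_matrix" (3x3 intrinsics, pixels), "k1" (the pictures are not rectified: a ray, as slopes to the right and down, at radius r is drawn at 1 + k1 r^2 times it, then the intrinsics apply), "world_to_cam" (4x4, takes a point from world to camera coordinates). Camera axes: x right, y down, z forward; pixel columns grow to the right and rows downward; lengths in m; the calibration is good to about 2 mm. A picture is of the moment at which its call begins. camera_info takes no time and is no camera call.
A pose or a line that the arm cannot do raises PlanningError and nothing moves.
- close_job(): hands the job in; it is judged then, once.
The state is a dict: "time": time; "joints": joint angles; "joint_velocities": joint speeds; "effort": joint torques, N m; "position": TCP position; "tool_rot": TCP orientation; "contact_force": force on the tool from outside, world axes, zero at the start; "wrist_torque": the same for the moment, N m; "finger_gap": finger opening in m; "grip_force": force on a finger pad.
Only numpy, scipy, OpenCV 4.12 (cv2) and the standard library are available. Lean on these libraries where they do the work, as an engineer would, in place of code of your own. Each camera call takes 0.05 s, during which the arm holds its last target. There are 200 camera calls.

## Task

On the handpiece control unit, push the thumb lever's post with the fingertips (do not grip it, and never force it: well under 18 N) back to the left-hand end of its travel (left as seen from the robot's side), the zero notch. From there click it to the right one notch at a time, resting about half a second in each notch, until it stands in the fourth notch after zero, then press the run button fully down and let it go. Leave the other things on the bench where they are.

Things in the scene. Friction and masses are not known exactly. Their poses are not given: they have to be found in the camera images.
- unit: Grey control unit fixed to the bench, 170 (x) x 200 (y) x 70 mm high, origin under its centre. Its x axis points away from its operator (and, within 20 degrees, away from the robot), y to the operator's left, z up. On its flat top stand only the round aluminium dial with the thumb lever and, behind it to the right, the run button.
- dial (a point): Point on the vertical shaft of the lever, 79 mm above the bench, axes as the unit's, at (0, 20, 79) mm in the unit frame. Dial plate 60 mm wide, 3 mm thick; seven strokes every 10 degrees on its far half stand for notches 0 to 6 (0 longer). Notch 0 is with the lever farthest to the operator's left (+y); counting goes to the right: counter-clockwise seen from above.
- pointer (a point): Point on the index disc's white pointer, 16 mm from the shaft, on the far side, straight across from the lever. The disc moves in jumps of 10 degrees (2.8 mm here): in notch k (0 to 6) the pointer is -30 + 10 k degrees about z from the unit's x axis, so it goes left as the lever goes right. End stops 1.5 degrees past notches 0 and 6. Starts in one of notches 2 to 6.
- thumb_lever: Steel arm 10 mm wide, its top 87 mm above the bench, origin on the shaft, running along its own -x towards the operator to an upright black post. It drives the index disc through a torsion spring (1.5 N m/rad; 0.5 N per mm at the post), slack when untouched: the arm then lies straight across from the pointer. Let go, it springs back and the disc stays. Over 18 N on it is forcing.
- post_top (a point): Top centre of the post: 12 mm wide, 55 mm from the shaft, bare from 88 to 122 mm above the bench. Pushed slowly, it runs 7 to 19 degrees ahead, up to 3.5 to 9.5 N (varies from day to day), then the disc clicks on a notch and the force drops by 2 to 4 N. Pushed on, it clicks every 10 degrees (9.6 mm) at the same force; over 15 mm/s it may skip notches. At a stop force passes 10 N with no click.
- run_button_top (a point): Centre of the top of the round grey run button, 26 mm wide, its top 92 mm above the bench, in a black collar 42 mm wide whose top is 82 mm above the bench; at (45, -65) mm in the unit frame. Pressed straight down.
- run_button (a joint): How far the run button is pressed, m: 0 released, 0.006 fully down (5 mm counts). Springs back by itself; 1.5 N starts it, 5 N takes it fully down. It must not be pressed with the lever in any other notch than the fourth.
- bench_block: Bystander: square steel bench block 75 x 75 x 25 mm, left of the unit, origin under its centre.
- jar: Bystander: small lidded jar 56 mm wide, 65 mm high, left of the unit, origin under its centre.
- ring_bowl: Bystander: dark wooden bowl 84 mm wide, 30 mm high, right of the unit, origin under its centre.
- brush: Bystander: bench brush lying right of the unit, origin under its middle.

How it is judged:
On the way, in this order (a step that is already met when the one before it is completed fails the run):
1. the lever's pointer rests in notch 0 (all the way left) (y of pointer in the frame of dial between -0.009 and -0.007 m), for 0.2 s.
2. the lever's pointer rests in notch 1 (first) (y of pointer in the frame of dial between -0.00647 and -0.00447 m), for 0.2 s.
3. the lever's pointer rests in notch 2 (second) (y of pointer in the frame of dial between -0.00378 and -0.00178 m), for 0.2 s.
4. the lever's pointer rests in notch 3 (third) (y of pointer in the frame of dial between -0.001 and 0.001 m), for 0.2 s.
5. the lever's pointer rests in notch 4 (fourth) (y of pointer in the frame of dial between 0.00178 and 0.00378 m), for 0.2 s.
6. the run button is pressed fully down (value of joint run_button above 0.005 m), for 0.02 s.
At the end, for the whole second after the job is handed in: The pointer stands in the fourth notch after zero (within 1 mm at 16 mm radius, about 3.5 degrees), the lever is at rest, and the run button has come up again (less than 2 mm pressed) (all of step 5 and value of joint run_button below 0.002 m and angular speed of thumb_lever below 0.1 rad/s); the robot touches nothing.
It fails at once if the thumb lever is forced (more than 18 N of contact force on it) (contact force between anything else and thumb_lever above 18 N).
It fails at once if the run button is pressed while the lever is not in the fourth notch (value of joint run_button above 0.003 m and not (y of pointer in the frame of dial between 0.00178 and 0.00378 m)).
It fails at once if the bench block, jar, bowl or brush is moved more than 15 mm (distance of any of bench_block, jar, ring_bowl, brush from where it was at the start of the episode above 0.015 m).
It also fails if it takes over 72 s, if anything falls off the work surface, if the arm or the gripper's body presses on something with over 40 N, if the wrist force passes 120 N, or if a joint passes its speed limit or range.

## Working session

There is one attempt and no reset: what is moved stays moved. The work goes in short steps, each a Python script; the robot and the scene stay as the last script left them, time stands still between calls to the robot, and variables do not carry over. Pictures are saved under pics/ and viewed, at most 10 in all, crops included, and the job is handed in when it is done.

```bash
mkdir -p pics
python3 - <<'E'
from rig import *
import cv2,numpy as np
for n in("top","side"):
    im=grab_frame(n); cv2.imwrite(f"pics/{n}0.png",im[:,:,::-1])
    c=camera_info(n); print(n,np.round(c["camera_matrix"],1).tolist(),c["k1"]); M=np.array(c["world_to_cam"]); print(np.round(-M[:3,:3].T@M[:3,3],3),np.round(M[:3,:3],2).tolist())
s=state();print(s["time"],s["position"],s["tool_rot"],s["contact_force"],s["finger_gap"],hold_point_z)
E
```

```text
top [[371.5, 0.0, 322.5], [0.0, 371.5, 201.4], [0.0, 0.0, 1.0]] -0.057033215303800774
[0.454 0.058 0.864] [[0.01, -1.0, 0.0], [-0.98, -0.01, -0.18], [0.18, 0.0, -0.98]]
side [[365.8, 0.0, 321.9], [0.0, 365.8, 200.5], [0.0, 0.0, 1.0]] -0.03453981008702386
[ 0.502 -0.646  0.527] [[0.99, -0.14, -0.02], [-0.1, -0.52, -0.85], [0.11, 0.84, -0.53]]
0.1 [0.15539358 0.63060677 0.20449917] [-2.58624521e-04  1.20606466e-01  9.92700052e-01 -7.87321722e-04] [-0.11099105  0.0714834   0.47561045] 0.09387995793301886 0.0188
```

View pics/top0.png

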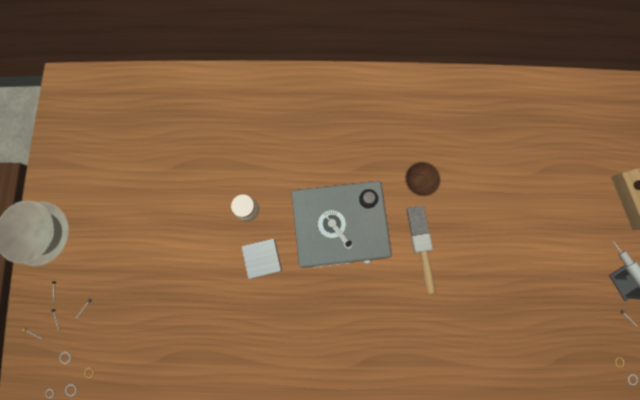

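View pics/side0.png

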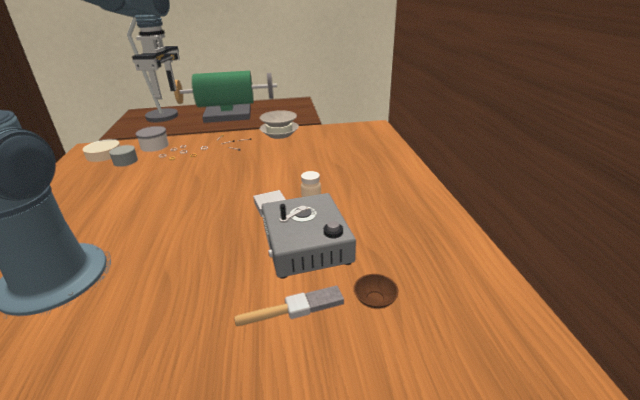

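The top view shows the unit at about columns 292–390 and rows 181–267. The dial is near (331,224), the post near (348,244) and the button near (369,198). The side view confirms the post stands to the operator's side.

```bash
cat > h.py <<'E'
from rig import *
import cv2,numpy as np
def ray(n,uv,z):
    c=camera_info(n);K=np.array(c["camera_matrix"]);M=np.array(c["world_to_cam"])
    d=cv2.undistortPoints(np.array([[uv]],float),K,np.array([c["k1"],0,0,0,0.]))[0,0]
    o=-M[:3,:3].T@M[:3,3]; v=M[:3,:3].T@np.array([d[0],d[1],1])
    return o+v*(z-o[2])/v[2]
def proj(n,p):
    c=camera_info(n);M=np.array(c["world_to_cam"])
    q=M[:3,:3]@np.array(p)+M[:3,3]; q=q[:2]/q[2]; q=q*(1+c["k1"]*(q@q))
    K=np.array(c["camera_matrix"]); return K[:2,:2]@q+K[:2,2]
def blobs(mask,amin=8):
    n,l,s,c=cv2.connectedComponentsWithStats(mask.astype(np.uint8))
    return [(s[i].tolist(),c[i].round(1).tolist()) for i in range(1,n) if s[i][4]>=amin]
E
python3 - <<'E'
from h import *
im=cv2.imread("pics/top0.png");side=cv2.imread("pics/side0.png")
hsv=cv2.cvtColor(im,cv2.COLOR_BGR2HSV); roi=np.zeros(im.shape[:2],bool); roi[175:275,284:398]=1
m=roi&(hsv[...,1]<90)
cs,_=cv2.findContours(m.astype(np.uint8),0,2); c=max(cs,key=cv2.contourArea)
r=cv2.minAreaRect(c); b=cv2.boxPoints(cv2.convexHull(c) is not None and r)
print(r); P=np.array([ray("top",p,.07) for p in b]);print(P.round(4),np.linalg.norm(np.diff(P,axis=0),axis=1))
g=im.max(2)
print("dark",blobs(roi&(g<45)&m)); print("bright",blobs(roi&(im.min(2)>140)))
gs=side.max(2); r2=np.zeros(gs.shape,bool); r2[195:250,270:350]=1
print("sdark",blobs(r2&(gs<45)));
a=cv2.resize(im[178:272,286:396],None,fx=5,fy=5,interpolation=2);s=cv2.resize(side[195:255,262:352],None,fx=5,fy=5,interpolation=2)
W=max(a.shape[1],s.shape[1]); pad=lambda x:cv2.copyMakeBorder(x,0,0,0,W-x.shape[1],0)
o=np.vstack([pad(a),pad(s)]);cv2.imwrite("pics/crop0.png",cv2.resize(o,None,fx=.75,fy=.75,interpolation=3))
E
```

```text
((341.07635498046875, 225.04539489746094), (81.21375274658203, 93.32302856445312), 83.8844985961914)
[[ 0.6207  0.1292  0.07  ]
 [ 0.6454 -0.074   0.07  ]
 [ 0.4701 -0.0895  0.07  ]
 [ 0.4474  0.1065  0.07  ]] [0.20467747 0.17599485 0.19728855]
dark [([361, 199, 16, 8, 31], [368.1, 204.0])]
bright [([318, 210, 34, 39, 512], [332.8, 225.4]), ([365, 260, 5, 3, 10], [366.8, 261.3])]
sdark [([281, 206, 4, 13, 43], [282.8, 211.8]), ([324, 231, 18, 7, 59], [332.8, 234.5])]
```

View pics/crop0.png

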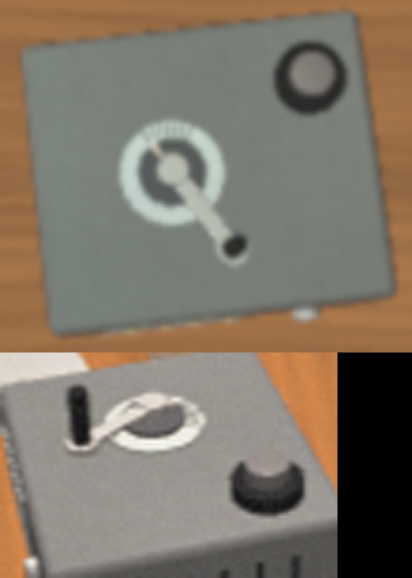

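The crop shows a dial ring around crop (172,173), image (332,224). The post's black top is at image (348,243) and the button collar at image (369,198). The lever is at the far right, which is about notch 6. Next I compute these points and check them against the given geometry.

Run:
```python
from h import *
im=cv2.imread("pics/top0.png");g=im.max(2)
def cen(mask,x0,x1,y0,y1):
    r=np.zeros(g.shape,np.uint8); r[y0:y1,x0:x1]=mask[y0:y1,x0:x1]
    c=max(cv2.findContours(r,0,1)[0],key=cv2.contourArea); return cv2.minEnclosingCircle(c),cv2.fitEllipse(cv2.convexHull(c))
col=cen(g<75,355,384,184,214); print("collar",col)
post=cen(g<75,340,358,235,252); print("post",post)
m=(im.min(2)>140)
# ring without the lever: outermost pts in upper/left half
ys,xs=np.nonzero(m[205:242,314:350]);xs=xs+314;ys=ys+205
k=~((xs>336)&(ys>230)); c=cv2.convexHull(np.stack([xs,ys],1)[k].astype(np.int32)); ring=cv2.fitEllipse(c); print("ring",ring)
D=ray("top",ring[0],.073);B=ray("top",col[1][0],.082);P=ray("top",post[1][0],.122)
v=(B-D)[:2]; yaw=np.arctan2(v[1],v[0])-np.arctan2(-85,45)
print(D,B,P,"DB",np.linalg.norm(v),"exp .0962 yaw",np.degrees(yaw))
w=(P-D)[:2]; print("post r",np.linalg.norm(w),"lever ang",np.degrees(np.arctan2(-w[1],-w[0])))
s=cv2.imread("pics/side0.png").max(2)<60
print("side post",cen(s.astype(bool),276,290,200,222)); print("proj top",proj("side",P),"base",proj("side",[P[0],P[1],.088]))
print("side collar",cen(s,318,348,222,245),proj("side",B))
```

```text
collar (((368.2241516113281, 198.41378784179688), 9.416546821594238), ((368.1833190917969, 198.29470825195312), (18.2379093170166, 18.679964065551758), 51.92253112792969))
post (((348.21429443359375, 242.7857208251953), 2.525479793548584), ((348.33740234375, 242.99354553222656), (3.9440059661865234, 5.182992458343506), 52.46277618408203))
ring ((331.43670654296875, 223.5896453857422), (28.074981689453125, 28.295093536376953), 113.97915649414062)
[0.54690785 0.03903374 0.073     ] [ 0.60120427 -0.0391076   0.082     ] [0.50266729 0.00626454 0.122     ] DB 0.09515340375049437 exp .0962 yaw 6.896188772873942
post r 0.055054952833311334 lever ang 36.52752498556428
side post (((282.5, 211.5), 6.670932292938232), ((282.8072814941406, 211.1338348388672), (4.614006519317627, 16.05434226989746), 176.27268981933594))
proj top [281.81916485 203.44448687] base [283.11095284 216.90012164]
side collar (((332.88531494140625, 230.43577575683594), 9.248030662536621), ((332.888427734375, 230.10926818847656), (15.045042037963867, 18.880508422851562), 88.69719696044922)) [332.19854676 226.71897597]
```

Checks hold: post radius 55.05 mm, dial–button distance 95.2 mm against 96.2 mm expected, and yaw about 6.8°. The lever sits at +29.6°, which is notch 6. I'll straddle the post with a 36 mm gap so it isn't gripped, and use one finger face for each direction.

```bash
cat >> h.py <<'E'
from scipy.spatial.transform import Rotation as R
YAW=6.8; D0=np.array([.5472,.0388]); RAD=.055; Z=.099
def pose(at,z=Z):   # at: deg about shaft in the unit frame (pointer convention)
    a=np.radians(at+YAW); q=(R.from_euler('z',a)*R.from_euler('y',np.pi)).as_quat()
    p=D0-RAD*np.array([np.cos(a),np.sin(a)])
    return [p[0],p[1],z],[q[3],q[0],q[1],q[2]],np.array([np.sin(a),-np.cos(a),0])
def ft(at,n=1):
    f=np.array(state()["contact_force"]); return float(f@pose(at)[2])
E
python3 - <<'E'
from h import *
for at in(30,0,-30,-62):
    p,q,_=pose(at); print(at,np.round(ik(p,q),2))
set_gripper(.036)
p,q,t=pose(29.6,.2); move_to(p,q); print(state()["time"],state()["position"],state()["contact_force"])
move_linear(pose(29.6)[0],rate=.1); s=state();print(s["time"],s["position"],pose(29.6)[0],s["finger_gap"])
F=[]
for i in range(5): dwell(.04); F.append(state()["contact_force"])
print(np.round(F,2))
t0=state()["time"]
for at in (28.6,27.6,26.6): 
    p,q,t=pose(at); move_linear(p,q,rate=.01); s=state();print(s["time"]-t0,ft(at),s["position"]-np.array(p))
im=grab_frame("top");cv2.imwrite("pics/s1.png",cv2.resize(im[170:280,280:400,::-1],None,fx=5,fy=5))
E
```

```text
30 [-0.21  0.03  2.01  0.    1.11 -2.43]
0 [-0.16  0.    2.03  0.    1.11 -1.85]
-30 [-0.11  0.02  2.01 -0.    1.11 -1.27]
-62 [-0.06  0.07  1.96 -0.    1.11 -0.66]
3.6333 [0.50300495 0.00658589 0.20005353] [-0.89344908 -0.51683762  0.78857229]
4.7917 [0.50356498 0.00604363 0.09976111] [np.float64(0.5029308411454247), np.float64(0.006161961236796423), 0.099] 0.0362824906290929
[[-0.07  0.1  -0.14]
 [ 0.22 -0.77 -0.53]
 [ 0.3  -0.59 -0.76]
 [ 0.89  0.96 -0.44]
 [ 1.11 -0.28  0.38]]
0.25 0.4125514113773382 [5.24740307e-05 6.34908791e-06 1.30190190e-04]
0.5 0.18615581518344093 [-2.51915319e-05  3.58306192e-05 -4.08603453e-06]
0.75 0.23769238441038157 [-1.21264191e-05  1.60620397e-05 -1.40543965e-05]
```

View pics/s1.png

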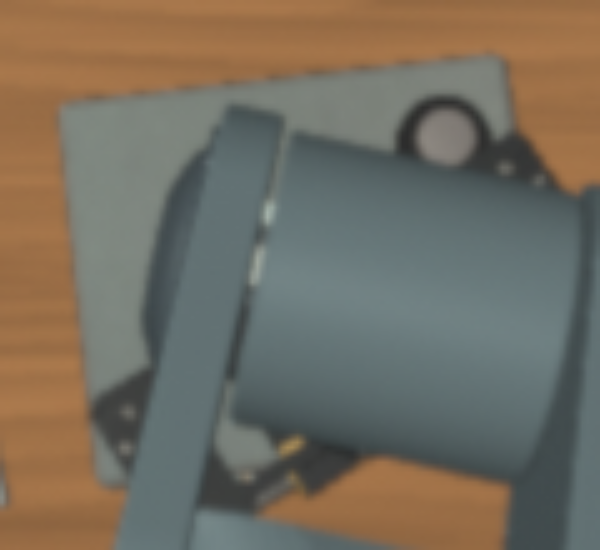

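The arm hides the lever from the top camera, so I'll track by force: disc angle = lever angle ± F/(0.476 N/deg). Now the push left.

```bash
cat >> h.py <<'E'
def step(at,rate,n=4):
    p,q,t=pose(at); move_linear(p,q,rate=rate); f=[]
    for i in range(n): dwell(.012); f.append(ft(at))
    return float(np.mean(f))
OFF=12.3; KD=.476
E
python3 - <<'E'
from h import *
at=26.6; log=[]
while at>-68:
    at-=2 if log and log[-1][1]>9 or len(log)>0 else 2
    f=step(at,.012); log.append((round(at,1),round(f,1),round(at+OFF+f/KD,1)))
    if f>10.8 : break
print(log,state()["time"])
im=grab_frame("side");cv2.imwrite("pics/s2.png",cv2.resize(im[170:250,250:360,::-1],None,fx=6,fy=6))
E
```

```text
[(24.6, 0.2, 37.3), (22.6, -0.1, 34.6), (20.6, 0.2, 33.2), (18.6, 0.1, 31.2), (16.6, 0.9, 30.7), (14.6, 1.4, 29.9), (12.6, 2.3, 29.6), (10.6, 3.5, 30.2), (8.6, 3.5, 28.2), (6.6, 4.7, 28.9), (4.6, 1.4, 19.9), (2.6, 2.8, 20.7), (0.6, 3.1, 19.4), (-1.4, 3.6, 18.4), (-3.4, 3.7, 16.8), (-5.4, 1.7, 10.5), (-7.4, 2.7, 10.5), (-9.4, 3.0, 9.1), (-11.4, 4.0, 9.4), (-13.4, 4.7, 8.9), (-15.4, 1.7, 0.5), (-17.4, 2.5, 0.2), (-19.4, 3.5, 0.2), (-21.4, 4.1, -0.5), (-23.4, 4.3, -2.0), (-25.4, 1.9, -9.2), (-27.4, 2.1, -10.7), (-29.4, 3.1, -10.5), (-31.4, 3.9, -10.8), (-33.4, 3.4, -14.0), (-35.4, 1.7, -19.6), (-37.4, 2.1, -20.7), (-39.4, 3.0, -20.8), (-41.4, 3.9, -21.0), (-43.4, 4.1, -22.4), (-45.4, 1.6, -29.8), (-47.4, 2.5, -29.8), (-49.4, 2.6, -31.6), (-51.4, 3.3, -32.2), (-53.4, 4.0, -32.6), (-55.4, 4.6, -33.4), (-57.4, 5.5, -33.7), (-59.4, 5.9, -34.7), (-61.4, 7.1, -34.2), (-63.4, 7.4, -35.6), (-65.4, 8.1, -36.1), (-67.4, 8.7, -36.8), (-69.4, 9.4, -37.3)] 22.2
```

View pics/s2.png

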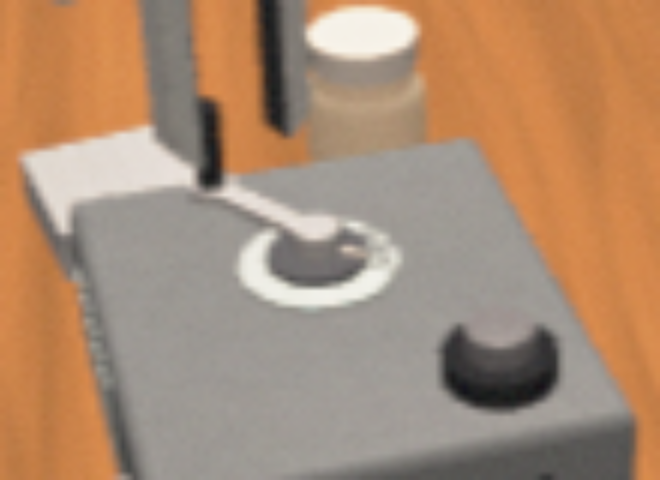

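All six clicks registered (6→0), peaking near 5 N, and then the force rose steadily against the stop. The picture shows the post at the left and the pointer by the long stroke, so this is notch 0. Now I'll ease off, rest, and click right notch by notch.

Run:
```python
from h import *
at=-69.4
while at<-25: at=min(at+6,-24); p,q,_=pose(at); move_linear(p,q,rate=.05)
dwell(.4); b=np.mean([(dwell(.012),ft(at))[1] for _ in range(6)]); print("free",b,state()["time"])
ok=True
for k in(1,2,3,4):
    fs=[];log=[]; tgt=-30+10*k
    while True:
        at+=1; f=-step(at,.008,5); est=at-OFF-f/KD; fs.append(f); log.append((at,round(f,1),round(est,1)))
        if max(fs[-4:])-f>1.3 and est>tgt-4.5: break
        if f>9 or at>-17.7+10*k+4: ok=False;break
    dwell(.55); f=np.mean([(dwell(.012),-ft(at))[1] for _ in range(5)])
    print(k,log,"rest",round(f,1),round(at-OFF-f/KD,1),round(state()["time"],1))
    if not ok: break
im=grab_frame("side");cv2.imwrite("pics/s3.png",cv2.resize(im[170:250,250:360,::-1],None,fx=6,fy=6))
```

```text
free -0.4796906291887457 24.8167
1 [(-23, 0.0, -35.3), (-22, 0.0, -34.3), (-21, -0.4, -32.4), (-20, 0.3, -32.9), (-19, 0.0, -31.3), (-18, -0.1, -30.1), (-17, -0.2, -28.9), (-16, -0.1, -28.1), (-15, 0.7, -28.8), (-14, 1.4, -29.3), (-13, 1.6, -28.6), (-12, 2.1, -28.6), (-11, 2.5, -28.6), (-10, 2.9, -28.4), (-9, 3.1, -27.7), (-8, 3.6, -27.8), (-7, 4.0, -27.7), (-6, 4.6, -27.9), (-5, 4.6, -26.9), (-4, 4.4, -25.5), (-3, 2.6, -20.8)] rest 2.1 -19.8 31.9
2 [(-2, 2.5, -19.5), (-1, 2.6, -18.7), (0, 3.4, -19.5), (1, 3.3, -18.3), (2, 3.8, -18.3), (3, 4.1, -18.0), (4, 5.1, -19.0), (5, 5.2, -18.2), (6, 4.3, -15.4), (7, 2.4, -10.3)] rest 2.0 -9.6 35.6
3 [(8, 2.2, -9.0), (9, 2.8, -9.2), (10, 3.0, -8.5), (11, 3.4, -8.5), (12, 4.4, -9.5), (13, 4.4, -8.6), (14, 5.0, -8.9), (15, 5.2, -8.1), (16, 4.3, -5.3), (17, 2.5, -0.7)] rest 2.2 -0.0 39.2
4 [(18, 2.4, 0.6), (19, 2.8, 0.8), (20, 3.4, 0.5), (21, 3.8, 0.6), (22, 4.0, 1.3), (23, 4.6, 1.0), (24, 4.6, 2.0), (25, 5.4, 1.3), (26, 3.6, 6.2)] rest 1.5 10.6 42.6
```

View pics/s3.png

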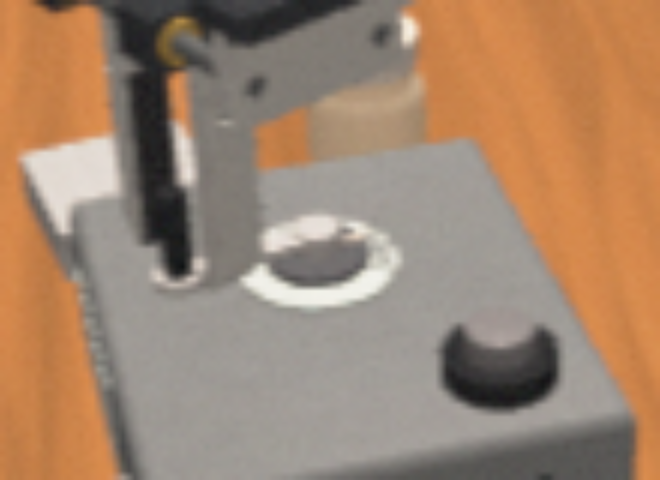

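Four clean clicks, and the estimated disc angle now rests near +10°, which is notch 4. Next I back off to centre, lift, move over the button and check the lever with the side camera.

Run:
```python
from h import *
for at in(20,14,10): p,q,_=pose(at); move_linear(p,q,rate=.05)
p,q,_=pose(10,.16); move_linear(p,rate=.12)
B=[.6015,-.0398]
set_gripper(0.0); move_to([*B,.16],q); move_linear([*B,.102],rate=.1); dwell(.1)
s=state();print(s["time"],s["position"],s["contact_force"],s["finger_gap"])
im=grab_frame("side")[:,:,::-1]
for k in(3,4,5): pp=pose(-30+10*k)[0]; print(k,proj("side",[*pp[:2],.105]))
m=np.zeros(im.shape[:2],bool);m[196:230,266:296]=1
print(blobs(m&(im.max(2)<60)),"expected(notch6 proj)",proj("side",[*pose(30)[0][:2],.105]))
cv2.imwrite("pics/s4.png",cv2.resize(im[170:250,250:360],None,fx=6,fy=6))
```

```text
46.1833 [ 0.60219215 -0.03995465  0.1030413 ] [ 0.10792055  0.62765198 -0.88511674] 0.00027247966189627667
3 [277.18310421 204.21169419]
4 [278.27697883 206.42822984]
5 [280.1349349  208.49308831]
[([276, 201, 5, 14, 53], [278.2, 207.4])] expected(notch6 proj) [282.71590876 210.33307715]
```

View pics/s4.png

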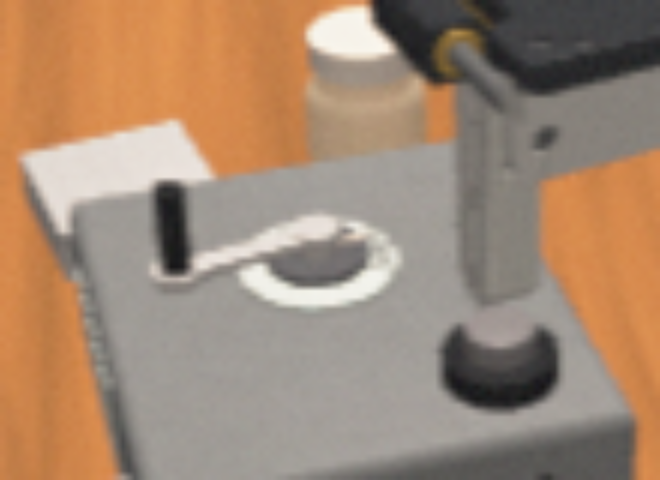

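The lever post sits at (278.2, 207.4). After removing the +0.8 row offset seen at notch 6, that matches the notch 4 prediction of (278.3, 206.4). The fingertips are over the button, so I press.

Run:
```python
from h import *
B=[.6015,-.0398]
fz=lambda: float(np.mean([(dwell(.012),state()["contact_force"][2])[1] for _ in range(4)]))
b=fz(); log=[]; z=.095
move_linear([*B,z],rate=.03)
while z>.0835:
    z-=.001; move_linear([*B,z],rate=.01); f=fz()-b; log.append((round(z,4),round(f,1),round(float(state()["position"][2]),4)))
    if f>8: break
dwell(.2); print(log,fz()-b)
move_linear([*B,.2],rate=.1); dwell(.5); print(state()["time"],state()["contact_force"])
im=grab_frame("side")[:,:,::-1]; m=np.zeros(im.shape[:2],bool);m[196:230,266:296]=1
print(blobs(m&(im.max(2)<60)))
```

```text
[(0.094, -0.1, 0.094), (0.093, -0.2, 0.0929), (0.092, 1.4, 0.0923), (0.091, 1.8, 0.0912), (0.09, 2.1, 0.0902), (0.089, 3.3, 0.0892), (0.088, 3.7, 0.0882), (0.087, 4.3, 0.0871), (0.086, 5.5, 0.0862), (0.085, 9.9, 0.0862)] 9.822007324522339
51.5167 [-0.52973269  0.31978829  0.61079048]
[([276, 201, 5, 14, 53], [278.2, 207.5])]
```

The button bottomed out at 6 mm and was let go, and the lever hasn't moved.

```bash
python3 -c "
from rig import *
print(close_job())"
```

```text
the job is handed in; nothing more can be done
None
```

The job is handed in at about 52 s: the lever went to zero and clicked right to the fourth notch at about 5 N per click (peak about 9.4 N, at the left stop), then the run button was pressed fully down (6 mm) and let go; the last side view shows the lever still in the fourth notch.

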